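# Lay the loading plate from dock to flat wagon

### The job

On the model railway's loading dock, push the flat aluminium loading plate across the dock, never lifting it, until its front end overhangs the track-side edge by 40 mm (the line scribed across the plate then lies right over the dock edge) and bridges onto the flat wagon. Leave it lying flat and square to the dock edge. Push gently without flicking it, and leave the wagon, the lorry, the crate and the drum where they are.

Things in the scene. Friction and masses are not known exactly. Their poses are not given: they have to be found in the camera images.
- dock: Fixed loading dock, dark planks on brick, beside a two-rail track; turned up to 0.4 rad. Origin: on the table (z = 0) below the middle of the dock's straight track-side edge; x points level from dock across the track, y along the edge, z up. Dock top: flat, 70 mm above the origin, x = -340 to 0 (the edge), y = -250 to 250 mm. Grey baseboard 14 mm high, x = -340 to 160 mm.
- plate: Loose aluminium plate flat on the dock, 140 long (x) by 110 wide (y) by 6 mm thick, about 0.22 kg, ordinary friction. Origin: centre of underside. x points to its front end, which faces the track within about 0.3 rad; its rear end (x = -70 mm) faces the open dock. A thin dark line crosses its top at x = +30 mm, 40 mm behind the front end.
- plate_front (a point): Middle of the plate's front edge, on the underside (70 mm ahead of the plate's origin).
- wagon: Loose flat wagon standing on the rails, its long axis y along the track; origin on the rail heads below the deck's centre. Flat deck 110 mm wide (x) by 320 mm long (y), its top 37 mm above the origin, 5 mm lower than the dock top; its near side stands 22 mm from the dock edge. To stay where it is.
- lorry: Loose white delivery lorry model with a flat bed, standing on the dock on the dock's +y side, 150 mm long (x) by 62 mm wide (y) by 68 mm high; origin under its centre on the dock top. To stay where it is.
- crate: Loose wooden crate, 47 mm square and 36 mm high, on the dock's -y side near the edge; origin under its centre. To stay where it is.
- drum: Loose grey drum, 28 mm across and 40 mm high, standing on the dock's -y side farther from the edge; origin under its centre. To stay where it is.

How it is judged:
At the end, for the whole second after the job is handed in: The middle of the plate's front edge overhangs the dock edge by 40 mm +/- 7 mm; the plate is square to the edge within 0.10 rad, flat on the dock and at rest, all its width over the wagon's deck; wagon, lorry, crate and drum within 10 mm of where they stood (x of plate_front in the frame of dock between 0.033 and 0.047 m and angle between the x axis of plate and the x axis of dock, either way round below 0.1 rad and angle between plate's own z axis and vertical below 0.05 rad and z of plate in the frame of dock between 0.067 and 0.073 m and y of plate in the frame of wagon between -0.105 and 0.105 m and linear speed of plate below 0.01 m/s and distance of each of wagon, lorry, crate, drum from where it was at the start of the episode below 0.01 m); the robot touches nothing.
It fails at once if the plate is lifted more than 8 mm off the dock top, or tipped (z of plate in the frame of dock above 0.078 m or angle between plate's own z axis and vertical above 0.15 rad).
It fails at once if the plate is flicked (faster than 0.4 m/s) (linear speed of plate above 0.4 m/s).
It fails at once if the wagon, lorry, crate or drum is moved by more than 10 mm (distance of any of wagon, lorry, crate, drum from where it was at the start of the episode above 0.01 m).
It also fails if it takes over 58 s, if anything falls off the work surface, if the arm or the gripper's body presses on something with over 40 N, if the wrist force passes 120 N, or if a joint passes its speed limit or range.

### The arm

A 6-joint arm with a two-finger parallel gripper is mounted at the origin on the work surface. World frame = base frame: x ahead of the robot, y to its left, z up, the work surface at z = 0. Lengths are in m, angles in rad, forces in N, time in s.
With the tool pointing down it reaches from about 0.25 to 0.775 m from the base axis. Payload 4 kg.
Tool frame: the origin (TCP) lies at the very end of the fingers, on their centre line; the grasp point (between the pads) lies 19 mm behind it (arm.grasp_offset is the distance from the TCP to the grasp point, in m); z points along the fingers, y is the line along which they close (so a half turn about z gives the same grasp; the last joint's range is limited). The gripper opens to 85 mm and grips with 20 to 120 N. Pads are 22 mm wide; open, the fingers measure 114 mm over their backs; the gripper's body (76 mm by 85 mm) begins 54 mm behind the grasp point. The pads swing forward as they close: fully open they stand 13 mm farther back than shut.
Start: joints at [-0.103, 0.087, 1.371, -0, 1.684, -0.103], TCP at [0.55, -0, 0.231] pointing down, gripper open.
Joint ranges: [-3.1, 3.1], [-0.76, 2.03], [0.27, 2.55], [-1.08, 4.22], [0.17, 2.65], [-2.57, 2.57]. Speed limits (rad/s): [2.79, 2.79, 3.14, 3.14, 3.14, 3.14].

### API

Orientations are given as a unit quaternion [x, y, z, w].
In Python, from station import readout, optics, order, arm gives the robot as it stands.
- The arm moves only by the tool apply_moves, never from a script. Its argument "plan" is text: rows parted by semicolons, each of 4 numbers parted by spaces: the shift along the tool's x, y, z scaled (see below), then the turn about the tool's z scaled (see below). In form: x y z twist; .... A call has 1 to 10 rows; each row is the pose to reach, as a shift and turn from the pose commanded when the call began, along the tool's axes at that moment; what a row does not reach only later rows make up. The controller multiplies each number of a shift by 0.12 m and each number of a turn by 0.5 rad. A row lasts 1/10 s, in which the tool goes at most 50 mm and 8.59 degrees, less where a joint would pass 70% of its speed; a pose out of reach is approached as far as the arm can. A call with a number of a shift or a turn outside -1 to 1 is refused whole. A call with a gripper value outside its range is refused whole. "gripper" is the finger opening in mm, from 0 to 85.4, set as the call begins (left out, the last holds). The fingers move at their own pace and stop on an object; "newtons" is the grip in N (left out, the last holds). Time passes only in rows, so rows that repeat a pose let the fingers close. It gives the time, the measured TCP pose, the force, the opening and the grip force at its end, in the units of the state.
- readout.read_state(): the state, without advancing time (a new reading comes with each control period).
- optics.get_image(name): name is "scene" or "side" or "wrist"; returns a dict with "image" (420x560x3 uint8, red, green, blue), "mtx" (3x3 intrinsics, pixels), "camera_from_world" (4x4, takes a point from world to camera coordinates). Camera axes: x right, y down, z forward; pixel columns grow to the right and rows downward; lengths in m; the calibration is good to about 2 mm. A picture is of the moment at which its call begins. There is no depth.
- order.job_done(): hands the job in; it is judged then, once.
The state is a dict: "clock": time; "joint_pos": joint angles; "dq": joint speeds; "joint_torque": joint torques, N m; "ee_pos": TCP position; "tool_rot": TCP orientation; "wrist_force": force on the tool from outside, world axes, zero at the start; "moment": the same for the moment, N m; "gripper_width": opening from 0.0 (shut) to 1.0 (fully open); "grasp_force": force on a finger pad.
Only numpy, scipy, OpenCV 4.12 (cv2) and the standard library are available. Lean on these libraries where they do the work, as an engineer would, in place of code of your own. Each camera call takes 0.05 s, during which the arm holds its last target. There are 200 camera calls.

## Working session

There is one attempt and no reset: what is moved stays moved. The work goes in short steps, Python scripts to look and compute and a tool call to move; the robot and the scene stay as the last step left them, time stands still between calls to the robot, and variables do not carry over. Pictures are saved under pics/ and viewed, at most 10 in all, crops included, and the job is handed in when it is done.

Besides the shell and the picture viewer there is one more tool, called by a JSON object that holds its "method" and its "body". apply_moves: Moves the arm, as the interface text tells. Shifts and turns lie within -1 to 1; 1 stands for 0.12 m of shift or 0.5 rad of turn. Its arguments: {"type":"object","properties":{"plan":{"type":"string"},"gripper":{"type":"number"},"newtons":{"type":"number"}},"required":["plan"]}

```bash
mkdir -p pics
python3 - <<'E'
from station import readout, optics
import cv2,pickle
for n in ("scene","side","wrist"):
    d=optics.get_image(n); pickle.dump(d,open(f"pics/{n}0.pkl","wb"))
    cv2.imwrite(f"pics/{n}0.png",d["image"][:,:,::-1])
s=readout.read_state();print(s["ee_pos"],s["tool_rot"],s["clock"])
E
```

```text
[5.49621319e-01 3.28813913e-05 2.30378915e-01] [ 7.07117625e-01  7.07095407e-01 -5.42799516e-04 -6.75275665e-04] 0.15
```

View pics/scene0.png

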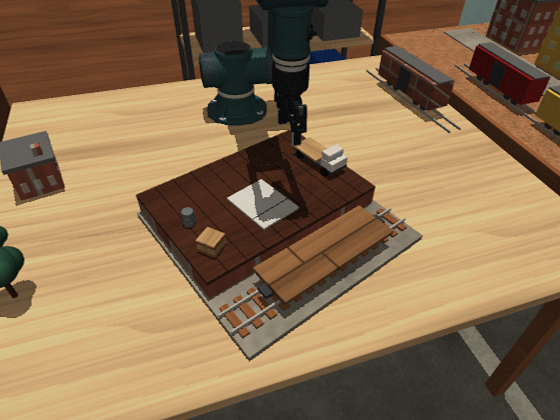

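View pics/wrist0.png

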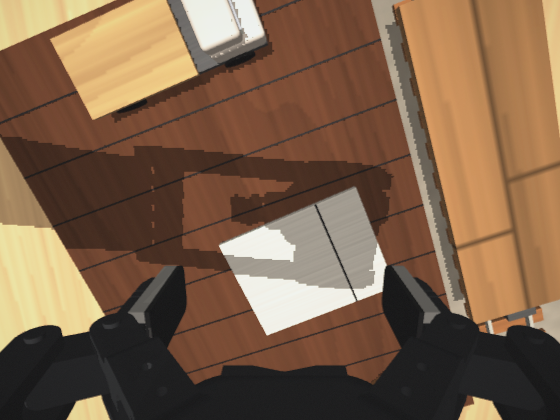

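View pics/side0.png

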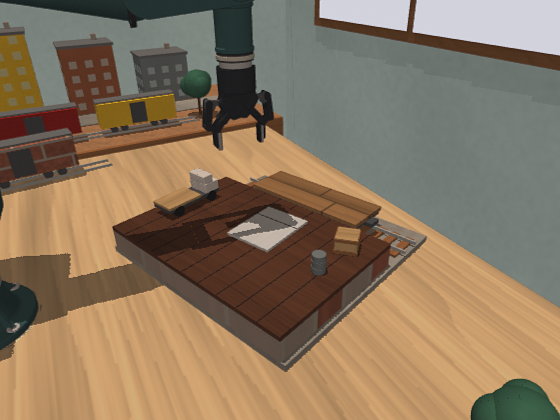

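The wrist view shows the plate with corners near (219,245), (355,187), (387,290) and (267,334), and its line running (316,205)–(356,301). The dock edge runs from about (373,0) to (460,300). The scene and side views show the crate and drum on the -y side and the lorry on the +y side, all clear of the path.

```bash
cat > h.py <<'E'
import numpy as np, cv2
def ray(d,px,z):
    M=np.asarray(d["camera_from_world"]);R,t=M[:3,:3],M[:3,3];c=-R.T@t
    px=np.atleast_2d(np.float64(px))
    v=(np.c_[px,np.ones(len(px))]@np.linalg.inv(d["mtx"]).T)@R
    return (c+v*((z-c[2])/v[:,2])[:,None])[:,:2]
def grey_line(d,p,q,half=8,n=40):
    """strongest grey step across segment p-q (pixels); robust line fit"""
    g=cv2.GaussianBlur(cv2.cvtColor(d["image"],cv2.COLOR_RGB2GRAY),(3,3),0).astype(np.float32)
    p,q=np.float64(p),np.float64(q);u=(q-p)/np.linalg.norm(q-p);nn=np.array([-u[1],u[0]])
    s=np.arange(-half,half+.01,.25);P=p+np.linspace(.05,.95,n)[:,None]*(q-p)
    G=P[:,None]+s[None,:,None]*nn
    prof=cv2.remap(g,np.float32(G[...,0]),np.float32(G[...,1]),cv2.INTER_LINEAR)
    k=np.argmax(abs(np.gradient(prof,axis=1)),axis=1)
    e=P+s[k][:,None]*nn
    l=cv2.fitLine(np.float32(e),cv2.DIST_HUBER,0,.01,.01).ravel()
    m=np.array([-l[1],l[0]]);r=(e-l[2:])@m
    return l[2:],l[:2],np.median(abs(r))
def cross(a,b):
    t=np.linalg.solve(np.c_[a[1],-b[1]],b[0]-a[0]);return a[0]+t[0]*a[1]
def quad(d,c,half=8):
    L=[grey_line(d,c[i],c[(i+1)%4],half) for i in range(4)]
    return np.array([cross(L[i-1],L[i]) for i in range(4)]),[round(float(l[2]),2) for l in L]
E
python3 - <<'E'
import pickle,numpy as np,cv2
from h import *
np.set_printoptions(precision=4,suppress=True)
D={n:pickle.load(open(f"pics/{n}0.pkl","rb")) for n in("scene","side","wrist")}
# RL,FL,FR,RR ; 
for n,c in (("wrist",[(219,245),(355,187),(387,290),(267,334)]),("scene",[(263,181),(298,205),(264,226),(228,202)]),("side",[(228,233),(265,207),(307,221),(268,249)])):
    q,r=quad(D[n],c,8 if n=="wrist" else 5)
    w=ray(D[n],q,.076);print(n,r,q.round(1).tolist(),w.tolist(),np.linalg.norm(w-np.roll(w,-1,0),axis=1))
# dock corners, scene & side rough
print("dock scene",ray(D["scene"],[(138,200),(207,290),(374,187)],.07).tolist())
print("dock side",ray(D["side"],[(114,230),(282,333),(390,245),(226,178)],.07).tolist())
l=grey_line(D["wrist"],(377,15),(440,240),12)
print("edge wrist",l[2],l[:2],ray(D["wrist"],[l[0]-l[1]*90,l[0]+l[1]*90],.07).tolist())
v=cv2.resize(D["wrist"]["image"][0:300,340:520],None,fx=2,fy=2,interpolation=0)
w2=cv2.resize(D["side"]["image"][160:340,100:400],(440,264),interpolation=0)
o=np.zeros((600,800,3),np.uint8);o[:,:360]=v;o[:264,360:]=w2
w3=cv2.resize(D["scene"]["image"][130:310,130:400],(440,293),interpolation=0);o[270:563,360:]=w3
cv2.imwrite("pics/crop1.png",o[:,:,::-1])
E
```

```text
wrist [0.24, 0.38, 0.12, 0.13] [[218.10000610351562, 245.0], [355.5, 185.3000030517578], [393.70001220703125, 286.5], [266.3999938964844, 335.29998779296875]] [[0.487124708868269, -0.04844640040600712], [0.6148382612398874, 0.009490620407758069], [0.6586594844255393, -0.09269286788843917], [0.5315842065644841, -0.14928541927003458]] [0.1402 0.1112 0.1391 0.1102]
scene [0.12, 0.27, 0.07, 0.1] [[261.0, 178.60000610351562], [300.20001220703125, 207.60000610351562], [263.0, 228.10000610351562], [225.89999389648438, 197.3000030517578]] [[0.4869130677903011, -0.04812410447490065], [0.6205076425723098, 0.010967721432517341], [0.6594040156956952, -0.0931987798952088], [0.531024671934442, -0.15036825418496969]] [0.1461 0.1112 0.1405 0.1114]
side [0.2, 0.24, 0.16, 0.28] [[227.10000610351562, 231.60000610351562], [268.20001220703125, 206.0], [307.3999938964844, 220.39999389648438], [266.8999938964844, 250.10000610351562]] [[0.48795190481305517, -0.047158458567293504], [0.6151375033583986, 0.009395079649722082], [0.6609963487166911, -0.09207460428958514], [0.5312022464006083, -0.15029479600757334]] [0.1392 0.1114 0.1423 0.1118]
dock scene [[0.46972877105369615, -0.3556357559354859], [0.7847493152496537, -0.24642517230340916], [0.5988348520789568, 0.2209203240314851]]
dock side [[0.2767369062293314, 0.09017579120662844], [0.4536702738969485, -0.3555768964119991], [0.7614407564353936, -0.24896171682838553], [0.591544564871776, 0.2146957364575145]]
edge wrist 0.18544886388427956 (array([401.722 , 121.5587], dtype=float32), array([0.2483, 0.9687], dtype=float32)) [[0.6283200848053592, 0.1340857114196634], [0.6820476589658688, -0.014334971547698735]]
```

View pics/crop1.png

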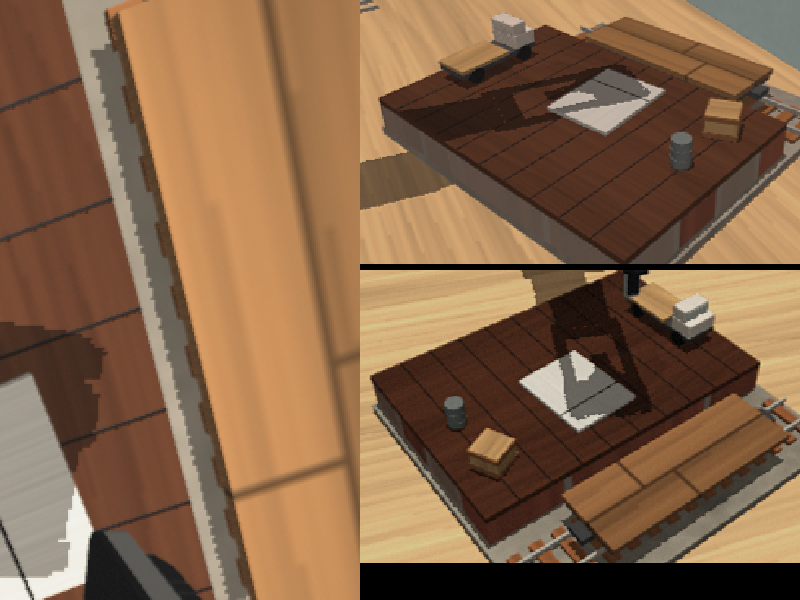

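Plate measurements agree across the three views: yaw is about 0.416 rad, against 0.349 rad for the dock. The front is about 52 mm short of the edge, so the push is about 92 mm. Next I'll check wagon and obstacle clearances while moving above the plate's rear.

Run:
```python
import pickle,numpy as np
from h import *
np.set_printoptions(precision=3,suppress=True)
D={n:pickle.load(open(f"pics/{n}0.pkl","rb")) for n in("scene","side","wrist")}
B=np.array([[.9403,.3404],[-.3404,.9403]])
f=lambda n,p,z:print(n,(ray(D[n],p,z)@B.T-[.6364,-.261]).tolist())
f("scene",[(255,267),(360,208),(394,230)],.065)   # wagon near -y, near +y, far +y
f("scene",[(188,226),(209,254)],.07) # drum base, crate base
f("side",[(319,272)],.07)
f("wrist",[(93,119),(200,72),(268,42)],.095) # lorry bed/cab side nearest plate
```

```text
scene [[0.02507541654875456, -0.12608195208600514], [0.03213281305647031, 0.18347534385648367], [0.13291169268596703, 0.19238427883579962]]
scene [[-0.1632419947777904, -0.18039175451337963], [-0.061139937474131933, -0.1859828249520989]]
side [[-0.17026593586815597, -0.1775988647115085]]
wrist [[-0.24016483883754997, 0.18987948098395768], [-0.14502747003912775, 0.19259716237196517], [-0.08813650586007193, 0.1943053561065731]]
```

{"method": "apply_moves", "body": {"plan": "-0.4 -0.3 0 0.3; -0.88 -0.59 0 0.6; -0.88 -0.59 0 0.9; -0.88 -0.59 0 1; -0.88 -0.59 0 1", "gripper": 50}}

```text
clock: 0.65
ee_pos: [0.4786, -0.1063, 0.2311]
tool_rot: [0.86, 0.509, -0.0, -0.0]
wrist_force: [-0.3, 0.3, -0.2]
gripper_width: 0.585
grasp_force: 0.0
```

{"method": "apply_moves", "body": {"plan": "0 0 0 0.3; 0 0 0 0.6; 0 0 0 0.9; 0 0 0 1; 0 0 0 1"}}

```text
clock: 1.15
ee_pos: [0.4794, -0.105, 0.231]
tool_rot: [0.959, 0.283, -0.0, -0.0]
wrist_force: [-0.5, 1.0, -0.3]
gripper_width: 0.588
grasp_force: 0.0
```

{"method": "apply_moves", "body": {"plan": "0 0 0 0.2; 0 0 0 0.44; 0 0 0 0.44; 0 0 0 0.44"}}

```text
clock: 1.55
ee_pos: [0.4793, -0.1053, 0.2312]
tool_rot: [0.984, 0.177, -0.0, -0.0]
wrist_force: [0.2, 0.7, -0.4]
gripper_width: 0.589
grasp_force: 0.0
```

{"method": "apply_moves", "body": {"plan": "0 0 0.3 0; 0 0 0.6 0; 0 0 0.9 0; 0 0 1 0; 0 0 1 0"}}

```text
clock: 2.05
ee_pos: [0.4778, -0.1051, 0.1093]
tool_rot: [0.985, 0.175, -0.002, -0.001]
wrist_force: [-0.6, -0.1, -0.9]
gripper_width: 0.584
grasp_force: 0.0
```

{"method": "apply_moves", "body": {"plan": "0 0 0.08 0; 0 0 0.16 0; 0 0 0.22 0; 0 0 0.26 0; 0 0 0.28 0; 0 0 0.29 0; 0 0 0.29 0"}}

```text
clock: 2.75
ee_pos: [0.4793, -0.1056, 0.0766]
tool_rot: [0.985, 0.175, 0.0, 0.0]
wrist_force: [-0.7, 0.1, 0.3]
gripper_width: 0.585
grasp_force: 0.0
```

Run:
```python
from station import readout, optics
import cv2,pickle,numpy as np
o=[]
d=optics.get_image("side"); a=cv2.resize(d["image"][150:290,130:330],(800,560),interpolation=cv2.INTER_CUBIC)
cv2.imwrite("pics/side1.png",a[:,:,::-1])
print(readout.read_state())
```

```text
{'clock': 2.8, 'joint_pos': array([-3.32524601e-01,  4.08668156e-02,  1.73351749e+00,  9.05452135e-06,
        1.36666088e+00,  8.87481066e-01]), 'dq': array([-5.85624609e-04, -3.33004268e-03, -3.83034526e-03,  8.89514892e-05,
       -1.42938321e-03, -4.02905024e-04]), 'joint_torque': array([-8.56455772e-04, -3.06044662e+01, -2.88137466e+01,  2.82926476e-05,
        4.04613265e-04, -2.53077214e-04]), 'ee_pos': array([ 0.47940439, -0.10567819,  0.07675306]), 'tool_rot': array([9.84657755e-01, 1.74496507e-01, 2.41332322e-04, 1.29258981e-04]), 'wrist_force': array([-0.07745716, -0.42282922,  0.8567367 ]), 'moment': array([ 0.00032358,  0.00856959, -0.0034037 ]), 'grasp_force': 0.0, 'gripper_width': 0.5867114974996523}
```

View pics/side1.png

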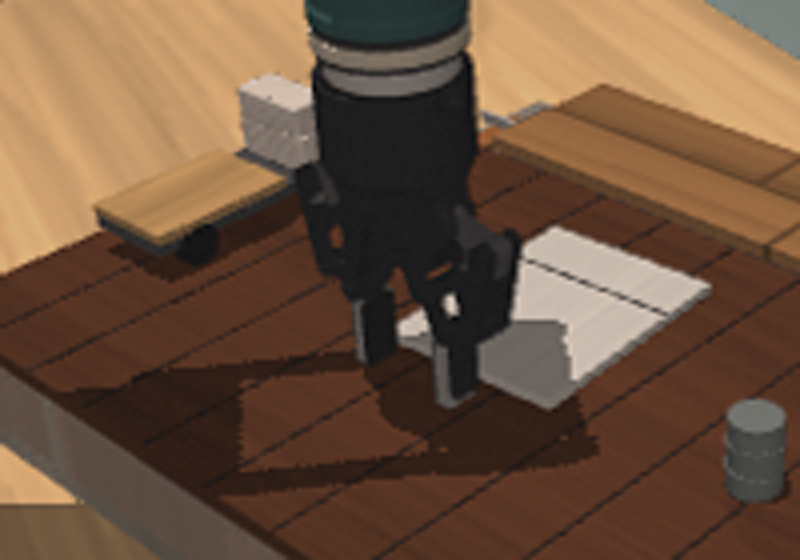

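The picture shows both fingertips behind the plate's rear edge, still slightly above the planks, with the drum and lorry well clear. I'll probe downward for the dock surface.

{"method": "apply_moves", "body": {"plan": "0 0 0.01 0; 0 0 0.02 0; 0 0 0.03 0; 0 0 0.03 0; 0 0 0.03 0"}}

```text
clock: 3.3
ee_pos: [0.4792, -0.1056, 0.0729]
tool_rot: [0.985, 0.174, -0.0, -0.0]
wrist_force: [-0.1, -0.5, -0.8]
gripper_width: 0.587
grasp_force: 0.0
```

{"method": "apply_moves", "body": {"plan": "0 0 0.008 0; 0 0 0.016 0; 0 0 0.016 0; 0 0 0.016 0"}}

```text
clock: 3.7
ee_pos: [0.4792, -0.1056, 0.071]
tool_rot: [0.985, 0.175, 0.0, 0.0]
wrist_force: [0.1, 0.5, -0.7]
gripper_width: 0.585
grasp_force: 0.0
```

{"method": "apply_moves", "body": {"plan": "0 0 0.008 0; 0 0 0.016 0; 0 0 0.016 0; 0 0 0.016 0"}}

```text
clock: 4.1
ee_pos: [0.4792, -0.1056, 0.0691]
tool_rot: [0.985, 0.175, 0.0, 0.0]
wrist_force: [1.1, 0.3, 0.5]
gripper_width: 0.583
grasp_force: 0.0
```

{"method": "apply_moves", "body": {"plan": "0 0 0.008 0; 0 0 0.012 0; 0 0 0.012 0; 0 0 0.012 0"}}

```text
clock: 4.5
ee_pos: [0.4792, -0.1056, 0.0676]
tool_rot: [0.985, 0.175, 0.0, 0.0]
wrist_force: [-0.0, -0.1, -0.0]
gripper_width: 0.585
grasp_force: 0.0
```

{"method": "apply_moves", "body": {"plan": "0 0 0.008 0; 0 0 0.012 0; 0 0 0.012 0; 0 0 0.012 0"}}

```text
clock: 4.9
ee_pos: [0.4794, -0.1057, 0.067]
tool_rot: [0.985, 0.175, 0.0, 0.0]
wrist_force: [-1.6, 0.9, 5.3]
gripper_width: 0.586
grasp_force: 2.7
```

{"method": "apply_moves", "body": {"plan": "0 0 0.008 0; 0 0 0.008 0; 0 0 0.008 0"}}

```text
clock: 5.2
ee_pos: [0.4794, -0.1057, 0.067]
tool_rot: [0.985, 0.175, 0.0, 0.0]
wrist_force: [-4.9, 1.3, 10.2]
gripper_width: 0.581
grasp_force: 4.9
```

Surface contact came at TCP z = 0.067, so I'll lift 2 mm clear and push along tool x.

{"method": "apply_moves", "body": {"plan": "0 0 -0.035 0; 0 0 -0.035 0; 0.04 0 -0.035 0; 0.08 0 -0.035 0; 0.11 0 -0.035 0; 0.14 0 -0.035 0; 0.17 0 -0.035 0; 0.2 0 -0.035 0; 0.23 0 -0.035 0; 0.26 0 -0.035 0"}}

```text
clock: 6.2
ee_pos: [0.5087, -0.0947, 0.0692]
tool_rot: [0.985, 0.174, -0.0, -0.0]
wrist_force: [-0.0, 0.1, -0.4]
gripper_width: 0.584
grasp_force: 0.5
```

{"method": "apply_moves", "body": {"plan": "0.03 0 0 0; 0.06 0 0 0; 0.09 0 0 0; 0.12 0 0 0; 0.15 0 0 0; 0.18 0 0 0; 0.18 0 0 0"}}

```text
clock: 6.9
ee_pos: [0.5296, -0.0873, 0.0696]
tool_rot: [0.985, 0.175, 0.001, 0.0]
wrist_force: [0.9, 1.0, 0.3]
gripper_width: 0.585
grasp_force: 0.0
```

Run:
```python
from station import readout, optics
import cv2,pickle,numpy as np
d=optics.get_image("side"); a=cv2.resize(d["image"][150:290,180:380],(800,560),interpolation=cv2.INTER_CUBIC)
cv2.imwrite("pics/side2.png",a[:,:,::-1])
```

```text
(no output)
```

View pics/side2.png

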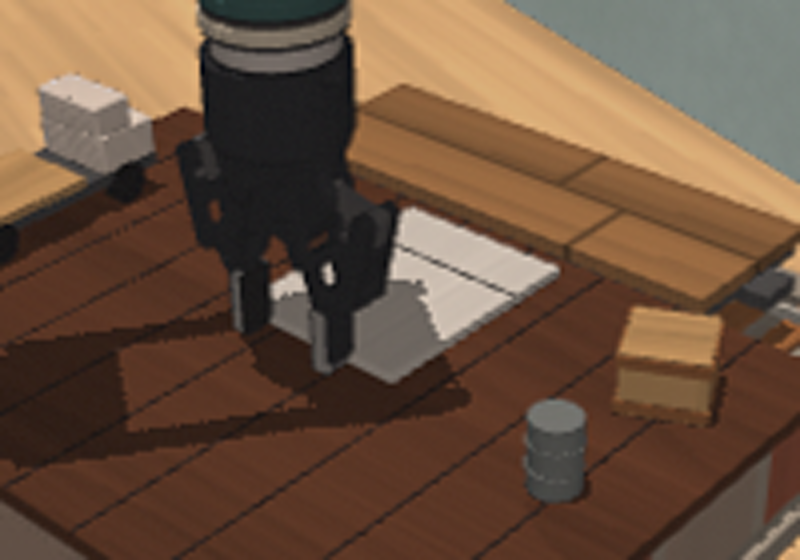

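The plate has moved forward with both fingers behind it, its front corners near (283,202) and (320,217) in the full picture. I'll continue about 47 mm and stop roughly 10 mm short to measure.

{"method": "apply_moves", "body": {"plan": "0.03 0 0 0; 0.06 0 0 0; 0.09 0 0 0; 0.12 0 0 0; 0.15 0 0 0; 0.18 0 0 0; 0.21 0 0 0; 0.24 0 0 0; 0.27 0 0 0; 0.3 0 0 0"}}

```text
clock: 7.95
ee_pos: [0.5629, -0.075, 0.0695]
tool_rot: [0.985, 0.175, -0.0, 0.0]
wrist_force: [-3.6, -1.5, 2.5]
gripper_width: 0.586
grasp_force: 1.8
```

{"method": "apply_moves", "body": {"plan": "0.03 0 0 0; 0.06 0 0 0; 0.09 0 0 0; 0.09 0 0 0; 0.09 0 0 0"}}

```text
clock: 8.45
ee_pos: [0.5735, -0.0711, 0.0692]
tool_rot: [0.985, 0.175, 0.001, -0.0]
wrist_force: [-0.1, 0.3, 0.0]
gripper_width: 0.587
grasp_force: 0.0
```

Run:
```python
from station import readout, optics
import cv2,pickle,numpy as np
o=np.zeros((600,800,3),np.uint8)
for n in("scene","side","wrist"):
    d=optics.get_image(n);pickle.dump(d,open(f"pics/{n}3.pkl","wb"))
    im=d["image"]
    if n=="side": o[:300,:400]=cv2.resize(im[160:272,230:380],(400,300),interpolation=0)
    if n=="scene": o[300:,:400]=cv2.resize(im[170:282,220:370],(400,300),interpolation=0)
    if n=="wrist": o[:300,400:]=cv2.resize(im,(400,300))
cv2.imwrite("pics/c3.png",o[:,:,::-1])
print(readout.read_state()["ee_pos"])
```

```text
[ 0.57304538 -0.0710803   0.06918107]
```

View pics/c3.png

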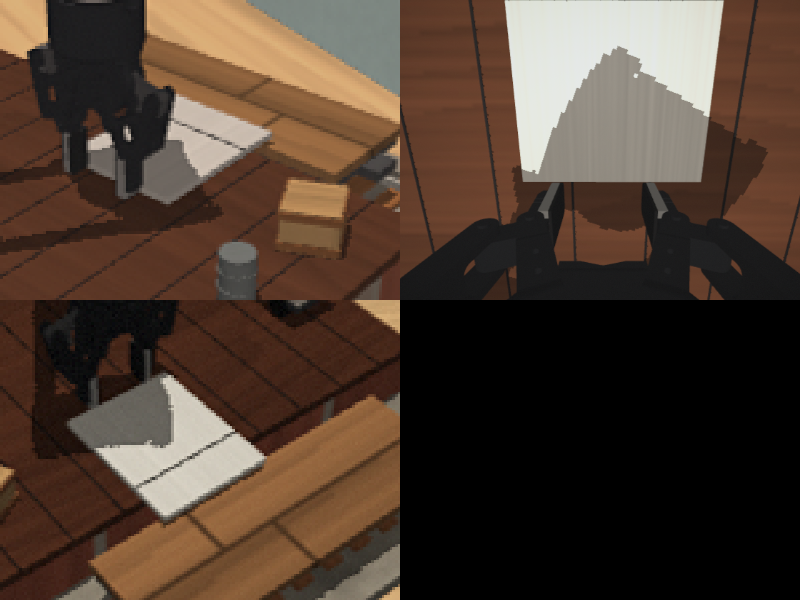

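Side and scene views show the plate square, with its front starting to overhang and the scribed line still short of the edge. The wrist view shows its rear edge just ahead of both fingers.

Run:
```python
import pickle,numpy as np
from h import *
np.set_printoptions(precision=4,suppress=True)
D={n:pickle.load(open(f"pics/{n}3.pkl","rb")) for n in("scene","side","wrist")}
B=np.array([[.9403,.3404],[-.3404,.9403]])
def rep(n,q):
    w=ray(D[n],q,.076)@B.T-[.6364,-.261];print(n,w.tolist())
q,r=quad(D["scene"],[(281.9,198),(319,229.6),(281.9,252.5),(245.5,215)],4);print(r);rep("scene",q)
l=grey_line(D["side"],(294,196.5),(330,209.5),4);print(l[2]);rep("side",[l[0]-15*l[1],l[0]+15*l[1]])
l=grey_line(D["wrist"],(180,254.5),(410,254.5),8);print(l[2]);rep("wrist",[l[0]-100*l[1],l[0]+100*l[1]])
# dock edge in scene 0 and side 0 (right part, +y side)
D0={n:pickle.load(open(f"pics/{n}0.pkl","rb")) for n in("scene","side","wrist")}
for n,p,q in(("scene",(345,205),(372,188)),("scene",(215,285),(250,265)),("wrist",(377,15),(440,240)),("wrist",(425,205),(450,300))):
    l=grey_line(D0[n],p,q,5);print(n,l[2],(ray(D0[n],[l[0]-10*l[1],l[0]+10*l[1]],.07)@B.T-[.6364,-.261]).tolist())
```

```text
[0.04, 0.14, 0.26, 0.21]
scene [[-0.1098198591953593, 0.05024087121304058], [0.031443858168621386, 0.05077610908390906], [0.031065450565642583, -0.05979512287314864], [-0.10979252372757453, -0.06232252964501894]]
0.12652223660395356
side [[0.031169317025981247, 0.037151335731314766], [0.032181765738427015, -0.046754894131443236]]
3.659206302067183e-07
wrist [[-0.10895728429210905, 0.04049139371992541], [-0.10871265894746618, -0.0473788690035552]]
scene 0.2065340857230023 [[-0.0009421046808673061, 0.1694227965612162], [0.0003676061614603654, 0.23029557970903694]]
scene 0.12302931992345376 [[0.007146400222793781, -0.19459225409186948], [0.007231821496429092, -0.15181970119954147]]
wrist 1.3212210724656601 [[0.0019381882171572995, 0.10397784834103072], [0.0027110761198934075, 0.08633733137312816]]
wrist 0.20324029305511834 [[-4.958917313335753e-06, -0.02184504259880593], [3.6241008673498776e-05, -0.043689882817095405]]
```

The three views agree: overhang is about 31 mm and the plate is square. I'll push 9 mm more, slowly, then back off, rise and check from above.

{"method": "apply_moves", "body": {"plan": "0.015 0 0 0; 0.03 0 0 0; 0.045 0 0 0; 0.06 0 0 0; 0.07 0 0 0; 0.08 0 0 0; 0.08 0 0 0; 0.04 0 0 0; -0.04 0 0 0; -0.16 0 0 0"}}

```text
clock: 9.6
ee_pos: [0.5546, -0.0781, 0.0697]
tool_rot: [0.985, 0.175, 0.001, 0.0]
wrist_force: [0.4, 0.7, 0.1]
gripper_width: 0.583
grasp_force: 0.0
```

{"method": "apply_moves", "body": {"plan": "0 0 -0.3 0; 0 0 -0.6 0; 0 0 -1 0; 0.3 0 -1 0; 0.6 0 -1 0; 0.6 0 -1 0; 0.6 0 -1 0"}}

```text
clock: 10.3
ee_pos: [0.6219, -0.0532, 0.1888]
tool_rot: [0.985, 0.175, -0.001, -0.0]
wrist_force: [-0.5, 0.6, 0.7]
gripper_width: 0.587
grasp_force: 0.0
```

Run:
```python
from station import readout, optics
import cv2,pickle,numpy as np
for n in("scene","side","wrist"):
    d=optics.get_image(n);pickle.dump(d,open(f"pics/{n}4.pkl","wb"))
    if n=="wrist": cv2.imwrite("pics/c4.png",d["image"][:,:,::-1])
print(readout.read_state()["ee_pos"])
```

```text
[ 0.62135358 -0.05369254  0.18959686]
```

View pics/c4.png

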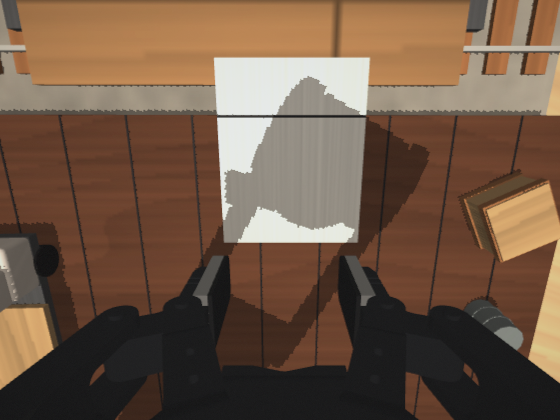

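The wrist view shows the scribed line at row ~116, running straight on from the dock edge at rows ~113–115 on both sides. I'll put numbers on it.

Run:
```python
import pickle,numpy as np
from h import *
np.set_printoptions(precision=4,suppress=True)
d=pickle.load(open("pics/wrist4.pkl","rb"))
B=np.array([[.9403,.3404],[-.3404,.9403]])
def rep(n,p,q,z,h=6):
    l=grey_line(d,p,q,h);w=ray(d,[p,q] if l is None else [l[0]-30*l[1],l[0]+30*l[1]],z)@B.T-[.6364,-.261];print(n,l[0][1].round(1),round(float(l[2]),2),w.tolist())
rep("edge +y",(80,113),(205,113.5),.07,5)
rep("edge -y",(385,114),(470,114.5),.07,5)
rep("front",(225,58),(360,58),.076)
rep("line",(225,116),(360,116),.076,4)
rep("rear",(230,242),(350,242),.076)
g=d["image"].mean(2);print(g[106:122,150].round(),g[106:122,290].round(),g[106:122,430].round())
```

```text
edge +y 109.5 0.23 [[0.004311078651621392, 0.12995401110891222], [0.0042009943923763116, 0.08490009697627718]]
edge -y 110.3 0.2 [[0.0040452301732243345, -0.08767162550129376], [0.00396424926054495, -0.13269833860538288]]
front 57.2 0.0 [[0.03952440310825156, 0.007623761831947684], [0.03958309023267992, -0.0345848178677291]]
line 114.2 0.0 [[0.0009779280879135266, 0.014332001231479707], [0.001048025977575584, -0.02982821875313396]]
rear 242.2 0.0 [[-0.1000426602896608, 0.01941541528688101], [-0.09993901639820246, -0.029855048140212115]]
[144. 144. 145. 136.  87.  86.  86.  87.  83.  67.  68.  68.  68.  69.
  70.  69.] [143. 142. 143. 143. 142. 142. 143. 142. 132.  53.  28.  73. 143. 142.
 142. 143.] [152. 153. 153. 147. 114. 111.  92.  91.  88.  72.  72.  72.  70.  70.
  72.  72.]
```

The edge (row 114.5, plank step) sits at about +0.6 mm and the front at +39.5 mm. That makes the overhang about 39 mm, with the plate square and the gripper clear.

```bash
python3 -c "
from station import order;print(order.job_done())"
```

```text
the job is handed in; nothing more can be done
None
```

I pushed the plate to about 39 mm overhang (40 ± 7 mm asked), flat and square to the dock edge; the arm kept clear of the wagon, lorry, crate and drum, and the job is handed in, though the station returned no verdict.

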